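# Hold a bottom-bracket part level over its welding fixture

### The job

First clear the welding fixture: take the yellow setting gauge off it by its knob and set it down (do not drop it) flat and wholly on the black rubber mat. Then lift the bicycle bottom-bracket part off its timber rest by the green band at its balance point, carry it level, and hold it level and still over the fixture, steel shell above the wide saddle and tube above the narrow jaws, with about 5 cm of air between the part and the jaws. Finish while holding it there, gripped at the green band, and leave everything else on the bench where it is.

Things in the scene. Friction and masses are not known exactly. Their poses are not given: they have to be found in the camera images.
- gauge_knob (a point): the yellow flat setting gauge, a plate 240 x 44 x 5 mm (0.13 to 0.19 kg) with a black upright round knob, 24 mm across and 36 mm tall, at its centre. This point is on the knob's axis, half-way up the knob, 23 mm above the plate's underside; x runs along the plate, z up. It starts lying across the fixture's jaws, roughly along the fixture.
- gauge_far (a point): middle of the gauge plate's +x end edge (120 mm from the knob axis, half-way through the thickness)
- gauge_near (a point): middle of the gauge plate's -x end edge (120 mm from the knob axis)
- gauge: the same gauge; origin at the centre of the plate's underside
- mat: black rubber mat fixed flat on the table, 300 (x) x 115 (y) x 4 mm; origin at the centre of its underside; x along its length. Mat, fixture and rest lie side by side, about 30 cm apart, lengths pointing roughly away from the robot; which is left, middle or right varies.
- part_balance (a point): balance point (centre of mass, on the tube's axis) of the bicycle bottom-bracket part, which is an aluminium tube 28 mm across with a heavy steel shell at one end and a light red collar at the other. A green band, 34 mm long, round the tube is centred on this point. x runs along the tube towards the shell, z up. The part starts lying level on the timber rest, tube axis 44 mm above the table.
- part: the same part, 0.43 to 0.76 kg; origin at the same balance point, same axes. Its shell is a cylinder 40 mm across and 68 mm long, lying crosswise (along y), centred 64 mm from the origin at +x; the red collar (34 mm across, 24 mm long) ends 161 mm from the origin at -x.
- part_shell (a point): centre of the part's steel shell, on the tube axis (64 mm from the balance point)
- part_tube (a point): point on the part's tube axis 190 mm from the shell's centre, which belongs over the tube jaws of the fixture
- rest: plywood board 270 x 100 x 10 mm, fixed to the table, with two timber cross slats (24 mm and 30 mm high in all) on which the part lies; origin at the centre of its underside, x along its length. The slats are more than 25 mm away from the green band.
- fixture: welding fixture fixed to the table: dark steel base plate 270 x 100 x 12 mm with two aluminium cradles whose jaw tops are all 60 mm above the table; origin at the centre of its underside, x along its length towards the shell saddle
- fixture_shell_seat (a point): middle of the wide saddle for the shell, level with the jaw tops (60 mm above the table), at the fixture's +x end, 95 mm from its centre
- fixture_tube_seat (a point): middle of the narrow pair of jaws for the tube, level with the jaw tops, at the fixture's -x end, 95 mm from its centre, 190 mm from the shell saddle
- brush: bystander: flat brush with a wooden handle, lying at the left of the table
- wrench: bystander: steel wrench lying at the right of the table
- offcut: bystander: aluminium tube offcut, 36 mm across and 60 mm tall, standing beyond the work area, left of the middle
- magnet: bystander: red square welding magnet, 70 x 70 x 16 mm, flat on the table beyond the work area, right of the middle
- jar: bystander: glass jar, 68 mm across and 80 mm tall, standing at the right of the table

How it is judged (in metres and radians):
On the way, in this order (a step that is already met when the one before it is completed fails the run):
1. the gauge lies flat and wholly on the mat, let go (y of gauge_far in the frame of mat between -0.042 and 0.042 m and y of gauge_near in the frame of mat between -0.042 and 0.042 m and x of gauge_far in the frame of mat between -0.152 and 0.152 m and x of gauge_near in the frame of mat between -0.152 and 0.152 m and height (world z) of gauge_knob below 0.033 m and angle between gauge_knob's own z axis and vertical below 0.06 rad and linear speed of gauge below 0.03 m/s and contact force between the fingers and gauge below 0.1 N), for 0.2 s.
2. the part is lifted clear of its rest, level, gripped at the green band (contact force between the fingers and part above 2 N and distance between the grasp point and part_balance below 0.03 m and height (world z) of part_balance above 0.07 m and contact force between part and rest below 0.1 N and angle between part's own z axis and vertical below 0.2 rad), for 0.2 s.
At the end, for the whole second after the job is handed in: Gauge flat, still and released, wholly on the mat (6 mm overhang allowed). Fingers hold the part within 30 mm of its balance point; shell and tube points within 20 mm of their seats seen from above; axis 105 to 165 mm above the table; level within 0.12 rad, still, touching nothing else (all of step 1 and contact force between the fingers and part above 2 N and distance between the grasp point and part_balance below 0.03 m and horizontal distance between part_shell and fixture_shell_seat below 0.02 m and horizontal distance between part_tube and fixture_tube_seat below 0.02 m and height (world z) of part_balance between 0.105 and 0.165 m and angle between part's own z axis and vertical below 0.12 rad and linear speed of part below 0.03 m/s and angular speed of part below 0.2 rad/s and contact force between part and fixture below 0.1 N and contact force between part and gauge below 0.1 N and contact force between part and rest below 0.1 N and contact force between part and mat below 0.1 N); the arm keeps its last pose, push and grip.
It fails at once if the part is tipped more than 0.35 rad (angle between part's own z axis and vertical above 0.35 rad).
It fails at once if the gauge is dropped (falls freely by more than about 25 mm) (linear speed of gauge above 0.7 m/s and contact force between the fingers and gauge below 0.05 N).
It fails at once if a bystander is moved more than 30 mm (distance of any of brush, wrench, offcut, magnet, jar from where it was at the start of the episode above 0.03 m).
It also fails if it takes over 54 s, if anything falls off the work surface, if the arm or the gripper's body presses on something with over 40 N, if the wrist force passes 120 N, or if a joint passes its speed limit or range.

### The arm

A 6-joint arm with a two-finger parallel gripper is mounted at the origin on the work surface. World frame = base frame: x ahead of the robot, y to its left, z up, the work surface at z = 0. Lengths are in m, angles in degrees, forces in N, time in s.
With the tool pointing down it reaches from about 0.375 to 0.9 m from the base axis. Payload 3.1 kg.
Tool frame: the origin (TCP) lies on the front face of the gripper's body, between the roots of the fingers; the fingertips stand 70 mm ahead of it and the grasp point (between the pads) lies 51 mm ahead of it (bot.tip_extent is the distance from the TCP to the fingertips, in m); z points along the fingers, x is the direction in which the jaws open and shut, and the axes are right-handed (so a half turn about z gives the same grasp; the last joint's range is limited). The gripper opens to 87 mm and grips with 3 to 60 N. Pads are 19 mm wide; open, the fingers measure 117 mm over their backs; the gripper's body (75 mm by 190 mm) begins 51 mm behind the grasp point.
Start: joints at [-85.342, 30.224, 82.088, -0, 67.689, -10.227], TCP at [0.161, -0.604, 0.292] pointing down, gripper open.
Joint ranges: [-176.69, 176.69], [-43.24, 126.21], [12.49, 139.97], [-82, 262], [0, 151.66], [-163.58, 163.58]. Speed limits (degrees/s): [159.86, 159.86, 180, 180, 180, 180].

### API

Orientations are given as a 3x3 rotation matrix whose columns are the frame's x, y, z axes.
In Python, from rig import bot, viewer, ticket gives the robot as it stands. The module is installed in compiled form; this text tells all that it offers.
- The arm moves only by the tool arm_command, never from a script. Its argument "targets" is a list of rows, each an object with "rot": the turn, a rotation vector about the tool's x, y, z in degrees, a list of three; "offset": the shift along the tool's x, y, z in cm, a list of three; "gripper": the closure, from 0 (fully open) to 1 (shut). A call has 1 to 8 rows; each row is the pose to reach, as a shift and turn from the pose commanded when the call began, along the tool's axes at that moment; what a row does not reach only later rows make up. A row lasts 1/10 s, in which the tool goes at most 50 mm and 8.59 degrees, less where a joint would pass 70% of its speed; a pose out of reach is approached as far as the arm can. A call with a gripper value outside its range is refused whole. The fingers move at their own pace and stop on an object; the grip force is fixed at half the most. Time passes only in rows, so rows that repeat a pose let the fingers close. It gives the time, the measured TCP pose, the force and the opening at its end, in the units of the state.
- bot.read_state(): the state, without advancing time (a new reading comes with each control period).
- viewer.capture(name): name is "scene" or "side" or "wrist"; returns a dict with "frame" (480x640x3 uint8, red, green, blue), "fx", "fy", "cx", "cy" (pixels), "view" (4x4, takes a point from world to camera coordinates). Camera axes: x right, y down, z forward; pixel columns grow to the right and rows downward; lengths in m; the calibration is good to about 2 mm. A picture is of the moment at which its call begins. There is no depth.
- ticket.hand_in(): hands the job in, once; it reports no verdict.
The state is a dict: "time_s": time; "joint_positions": joint angles; "qvel": joint speeds; "tau": joint torques, N m; "position": TCP position; "tcp_rot": TCP orientation; "force": force on the tool from outside, world axes, zero at the start; "moment": the same for the moment, N m; "opening": opening from 0.0 (shut) to 1.0 (fully open).
Only numpy, scipy, OpenCV 4.12 (cv2) and the standard library are available. Lean on these libraries where they do the work, as an engineer would, in place of code of your own. Each camera call takes 0.05 s, during which the arm holds its last target. There are 200 camera calls.

## Working session

There is one attempt and no reset: what is moved stays moved. The work goes in short steps, Python scripts to look and compute and a tool call to move; the robot and the scene stay as the last step left them, time stands still between calls to the robot, and variables do not carry over. Pictures are saved under pics/ and viewed, about 8 in all and at most 12, crops included, and the job is handed in when it is done.

Besides the shell and the picture viewer there is one more tool, called after "Emit:" by a JSON object that holds its "method" and its "body", one argument or row to a line. arm_command: Moves the arm, as the interface text tells. Its arguments: {"type":"object","properties":{"targets":{"type":"array"}},"required":["targets"]}

```bash
mkdir -p pics
cat > h.py <<'E'
import numpy as np, cv2, json
from rig import bot, viewer, ticket
def snap(name, out=None):
    d=viewer.capture(name); np.savez(f'{out or name}.npz',**d)
    if out: cv2.imwrite(f'pics/{out}.png',d['frame'][:,:,::-1])
    return d
def load(out): return dict(np.load(f'{out}.npz'))
def pt(d,u,v,z):
    V=np.array(d['view']); R,t=V[:3,:3],V[:3,3]
    c=-R.T@t; r=R.T@np.array([(u-d['cx'])/d['fx'],(v-d['cy'])/d['fy'],1])
    return c+r*(z-c[2])/r[2]
def px(d,p):
    V=np.array(d['view']); q=V[:3,:3]@np.array(p)+V[:3,3]
    return [float(d['fx']*q[0]/q[2]+d['cx']),float(d['fy']*q[1]/q[2]+d['cy'])]
def crop(d,x0,y0,x1,y1,s,out):
    cv2.imwrite(f'pics/{out}.png',cv2.resize(d['frame'][y0:y1,x0:x1,::-1],None,fx=s,fy=s,interpolation=cv2.INTER_CUBIC))
E
python3 - <<'E'
from h import *
np.set_printoptions(precision=3,suppress=True)
for n in ['scene','side']:
    d=snap(n,n+'0'); V=d['view']; print(n,d['fx'],-V[:3,:3].T@V[:3,3],V[2,:3])
s=bot.read_state(); print(s)
a=cv2.imread('pics/scene0.png')
E
```

```text
scene 602.435131685863 [ 1.41  -1.032  0.995] [-0.523  0.651 -0.551]
side 568.8527878055089 [0.456 1.325 0.85 ] [ 0.073 -0.864 -0.498]
{'time_s': 0.1, 'joint_positions': array([-85.34 ,  30.275,  82.148,   0.   ,  67.691, -10.227]), 'qvel': array([-0.029, -0.087, -0.182,  0.082,  0.076,  0.007]), 'tau': array([ -0.001, -44.099, -17.715,   0.064,   0.053,  -0.   ]), 'position': array([ 0.161, -0.603,  0.291]), 'tcp_rot': array([[ 0.257, -0.966, -0.   ],
       [-0.966, -0.257,  0.002],
       [-0.002, -0.   , -1.   ]]), 'force': array([ 0.399, -1.072,  1.234]), 'moment': array([0.02, 0.03, 0.  ]), 'opening': 0.9979191659452636}
```

View pics/scene0.png

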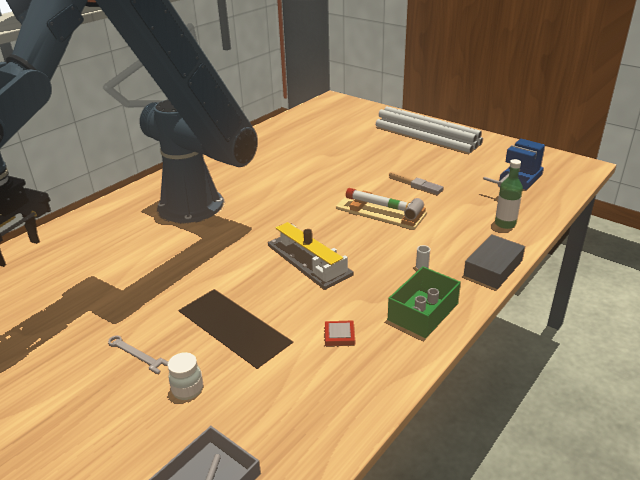

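The scene view shows the mat nearest the camera (about (235,328)), the fixture with the yellow gauge in the middle (knob about (308,237)), and the rest with the part at the left (green band about (392,203)). The wrench and jar are on the right, and the magnet and offcut lie beyond the work area.

Run:
```python
from h import *
d=load('scene0')
f=lambda x0,y0,w,h,s: cv2.resize(d['frame'][y0:y0+h,x0:x0+w,::-1],None,fx=s,fy=s,interpolation=cv2.INTER_CUBIC)
a=f(260,215,100,75,8); cv2.imwrite('pics/fix.png',a)
b=f(335,175,100,56,6); c=f(170,280,133,93,4.5)
im=np.zeros((600,800,3),np.uint8); b=b[:336]; im[:336,:600]=b
c=f(170,285,130,88,3); im[336:600,:390]=c; cv2.imwrite('pics/restmat.png',im)
```

```text
(no output)
```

View pics/fix.png

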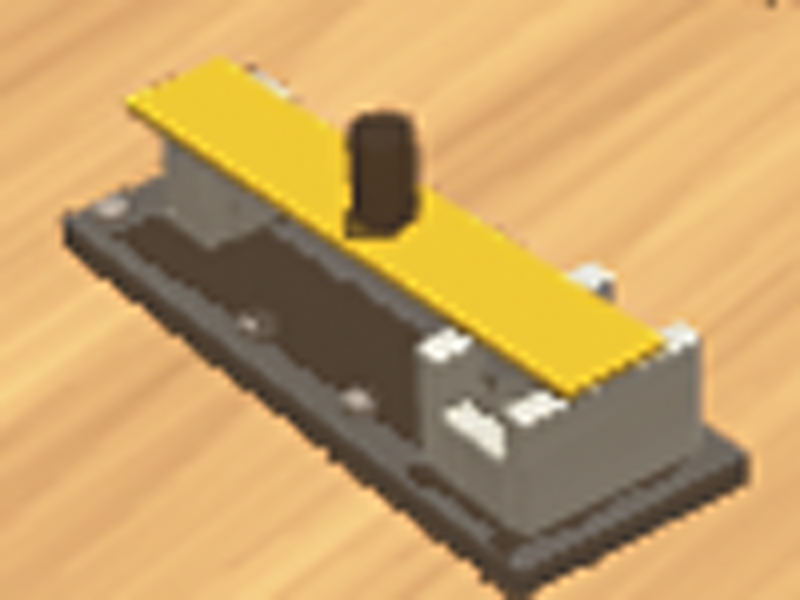

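View pics/restmat.png

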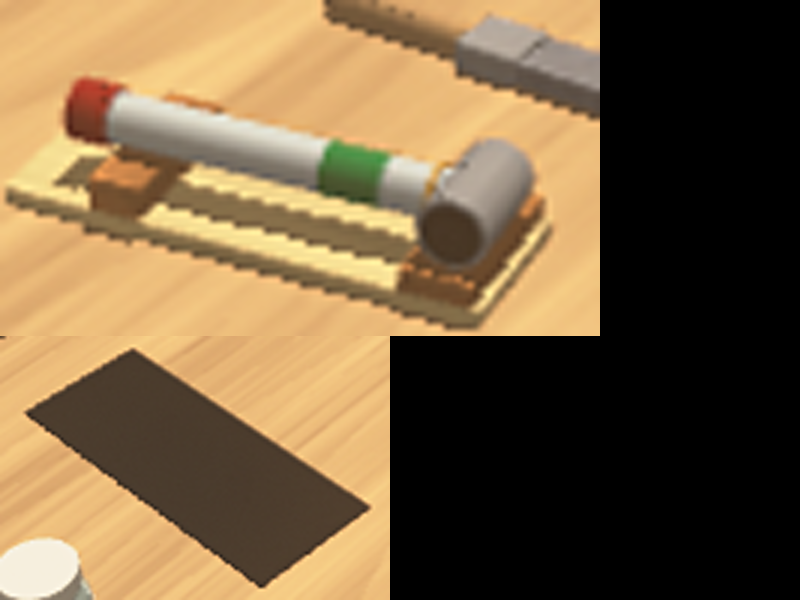

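View pics/side0.png

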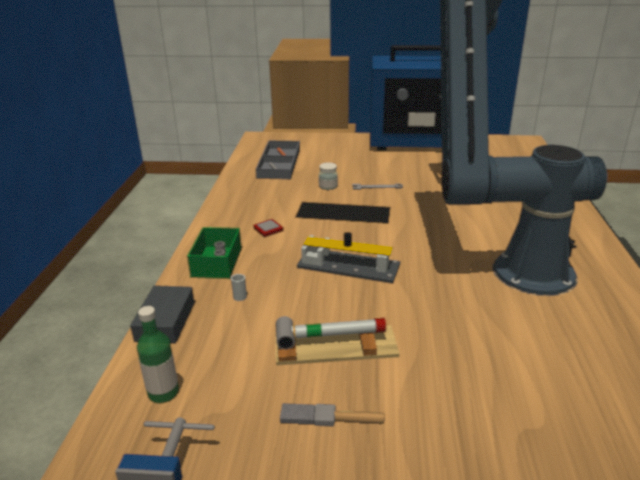

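The gauge plate corners (in the fix crop) are (125,100), (225,57), (572,393) and (665,345). The knob top is at (383,120), and the saddle jaw tops are at (445,345), (537,405), (590,275) and (683,335). In restmat, the mat corners are (25,412), (133,349), (370,507) and (262,587), the band centre is (354,171), and the shell's near face is (447,235). The side view agrees on the layout: rest left, fixture middle, mat right.

Run:
```python
from h import *
np.set_printoptions(precision=4,suppress=True)
d=load('scene0')
F=lambda u,v,z: pt(d,260+(u+.5)/8-.5,215+(v+.5)/8-.5,z)
M=lambda u,v,z: pt(d,170+(u+.5)/3-.5,285+(v-336+.5)/3-.5,z)
R=lambda u,v,z: pt(d,335+(u+.5)/6-.5,175+(v+.5)/6-.5,z)
def info(n,P):
    P=np.array(P)[:,:2]; c=P.mean(0); e=(P[2]+P[3]-P[0]-P[1])/2; w=P[1]+P[2]-P[0]-P[3]
    print(n,'c',c,'yaw',np.degrees(np.arctan2(e[1],e[0])),'len',np.linalg.norm(e),'wid',np.linalg.norm(w)/2)
info('gauge',[F(125,100,.065),F(225,57,.065),F(665,345,.065),F(572,393,.065)])
print('knobtop',F(383,122,.101))
info('mat',[M(25,412,.004),M(133,349,.004),M(370,507,.004),M(262,587,.004)])
info('saddle jaws',[F(445,345,.06),F(590,275,.06),F(683,335,.06),F(537,405,.06)])
L,B,Rr=F(65,218,.012),F(515,575,.012),F(748,455,.012)
print('fix base c',(L+Rr)/2,'len',np.linalg.norm(B-L),'wid',np.linalg.norm(Rr-B),'yaw',np.degrees(np.arctan2(*(B-L)[1::-1])))
L,B,Rr=R(8,188,.01),R(478,318,.01),R(550,228,.01)
print('rest c',(L+Rr)/2,'len',np.linalg.norm(B-L),'wid',np.linalg.norm(Rr-B),'yaw',np.degrees(np.arctan2(*(B-L)[1::-1])))
b=R(354,171,.044); a=R(80,108,.044)
print('band',b,'collar',a,np.linalg.norm(b-a),'yaw',np.degrees(np.arctan2(*(b-a)[1::-1])), 'shellface', R(447,235,.044))
```

```text
gauge c [ 0.5029 -0.0015] yaw -10.950776867487539 len 0.24066998808931897 wid 0.04211845742571867
knobtop [0.5001 0.002  0.101 ]
mat c [ 0.5303 -0.3209] yaw -4.693869106676107 len 0.29908442491093334 wid 0.11334838161132779
saddle jaws c [ 0.592  -0.0166] yaw -10.631705997788963 len 0.046632169861263284 wid 0.06196122448008428
fix base c [0.4993 0.0034 0.012 ] len 0.26925741555733473 wid 0.10048739727041121 yaw -13.94809925360745
rest c [0.5169 0.3361 0.01  ] len 0.26970385777442 wid 0.09710213524981834 yaw 8.234203048402366
band [0.5595 0.343  0.044 ] collar [0.4063 0.3123 0.044 ] 0.15622009127705325 yaw 11.310415598124559 shellface [0.6313 0.3176 0.044 ]
```

Emit:
{"method": "arm_command", "body": {
  "targets": [
    {"offset":[-2,-2,0],"rot":[0,0,0],"gripper":0},
    {"offset":[-5,-5,0],"rot":[0,0,0],"gripper":0},
    {"offset":[-8,-8,0],"rot":[0,0,0],"gripper":0},
    {"offset":[-11.5,-11.5,1],"rot":[0,0,0],"gripper":0},
    {"offset":[-15,-14.5,2],"rot":[0,0,0],"gripper":0},
    {"offset":[-18.5,-18,3],"rot":[0,0,0],"gripper":0},
    {"offset":[-22,-21,3],"rot":[0,0,0],"gripper":0},
    {"offset":[-25,-24,3],"rot":[0,0,0],"gripper":0}
  ]
}}

```text
time_s: 0.9
position: [0.3283, -0.298, 0.2616]
tcp_rot: [[0.257, -0.966, -0.001], [-0.966, -0.257, 0.002], [-0.002, 0.001, -1.0]]
force: [1.2, -0.5, 1.2]
opening: 0.999
```

Emit:
{"method": "arm_command", "body": {
  "targets": [
    {"offset":[-3.3,-3.3,0.5],"rot":[0,0,3],"gripper":0},
    {"offset":[-6.6,-6.6,1],"rot":[0,0,7],"gripper":0},
    {"offset":[-10,-10,1.5],"rot":[0,0,11],"gripper":0},
    {"offset":[-13.3,-13.3,2],"rot":[0,0,15],"gripper":0},
    {"offset":[-17,-16.7,3],"rot":[0,0,19],"gripper":0},
    {"offset":[-20,-20,4],"rot":[0,0,23],"gripper":0},
    {"offset":[-23,-23,4],"rot":[0,0,26],"gripper":0},
    {"offset":[-24.7,-24.5,4],"rot":[0,0,26],"gripper":0}
  ]
}}

```text
time_s: 1.7
position: [0.5028, 0.0038, 0.2217]
tcp_rot: [[-0.191, -0.982, 0.0], [-0.982, 0.191, 0.001], [-0.001, 0.0, -1.0]]
force: [-0.5, 0.5, 0.4]
opening: 0.998
```

```bash
cat >> h.py <<'E'
def go(x,y,z,yaw=None):
    "offset (cm, tool axes) and rot about tool z to reach target; yaw = world yaw of tool x"
    s=bot.read_state(); R=s['tcp_rot']; o=R.T@(np.array([x,y,z])-s['position'])*100
    y0=np.degrees(np.arctan2(R[1,0],R[0,0])); print('t',s['time_s'],'pos',s['position'],'yaw',y0,'zax',R[:,2],'open',s['opening'],'F',s['force'])
    print('offset',o,'rot z',None if yaw is None else -(yaw-y0))
np.set_printoptions(precision=4,suppress=True)
E
python3 - <<'E'
from h import *
go(.502,.001,.138,-101)
d=snap('wrist','w1'); print(d['fx'],px(d,[.502,.001,.101]),px(d,[.502,.001,.065]))
dd=load('scene0'); print('jar top',pt(dd,183,365,.08),'wrench end',pt(dd,160,367,.01))
E
```

```text
t 1.7 pos [0.5028 0.0038 0.2217] yaw -100.99899667505521 zax [ 0.      0.0006 -1.    ] open 0.9975670519459375 F [-0.5403  0.4669  0.3805]
offset [0.2913 0.0228 8.3687] rot z 0.0010033249447900516
359.0551507429461 [332.0225780922888, 267.06576420810586] [331.39098786880453, 250.3532499686588]
jar top [ 0.6013 -0.5254  0.08  ] wrench end [ 0.5028 -0.5218  0.01  ]
```

View pics/w1.png

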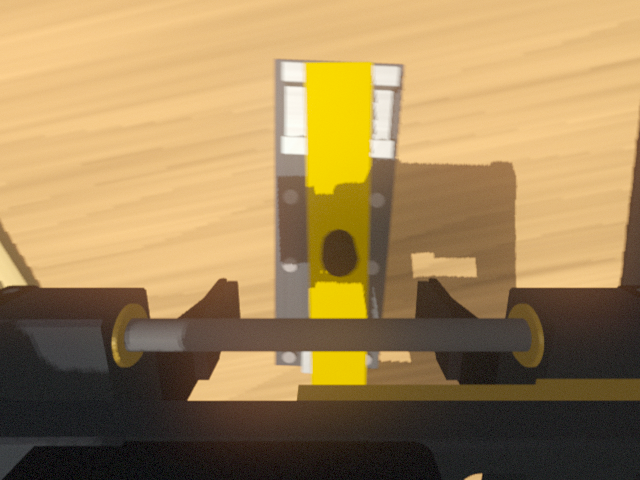

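The wrist view shows the gauge square to the tool: plate edges at u≈306 and 372, far end at v≈63. The knob silhouette is centred at (340,253), about 8 px right of prediction, so I'll refine.

Run:
```python
from h import *
d=load('w1'); V=d['view']; print('cam',-V[:3,:3].T@V[:3,3])
a=pt(d,306,63,.065);b=pt(d,372,64,.065); print('far edge',a,b,np.linalg.norm(a-b),(a+b)/2)
a=pt(d,309,340,.065);b=pt(d,369,340,.065);print('strip',a,b,np.linalg.norm(a-b),(a+b)/2)
print('knob mid',pt(d,340,253,.083))
for n,u,v in [('jaw outl',293,72),('outr',388,75),('inl',293,147),('inr',383,149)]: print(n,pt(d,u,v,.06))
print('base far corners',pt(d,276,60,.012),pt(d,403,66,.012))
s=bot.read_state(); T=s['position']; print('tip grasp px',px(d,T+[0,0,-.051]))
```

```text
cam [ 0.5769 -0.0105  0.3137]
far edge [ 0.6263 -0.0064  0.065 ] [ 0.6178 -0.0472  0.065 ] 0.04163387934402163 [ 0.6221 -0.0268  0.065 ]
strip [0.4336 0.0318 0.065 ] [ 0.4247 -0.0141  0.065 ] 0.04673407550005578 [0.4292 0.0088 0.065 ]
knob mid [ 0.5045 -0.0052  0.083 ]
jaw outl [0.6237 0.003  0.06  ]
outr [ 0.6103 -0.0571  0.06  ]
inl [0.5779 0.0132 0.06  ]
inr [ 0.5649 -0.047   0.06  ]
base far corners [0.6432 0.0165 0.012 ] [ 0.6207 -0.0781  0.012 ]
tip grasp px [323.7520555289791, 318.78252910589356]
```

Emit:
{"method": "arm_command", "body": {
  "targets": [
    {"offset":[0.7,-0.1,1.5],"rot":[0,0,0],"gripper":0},
    {"offset":[0.7,-0.1,4],"rot":[0,0,0],"gripper":0},
    {"offset":[0.7,-0.1,6],"rot":[0,0,0],"gripper":0},
    {"offset":[0.7,-0.1,7.5],"rot":[0,0,0],"gripper":0},
    {"offset":[0.7,-0.1,8.3],"rot":[0,0,0],"gripper":0},
    {"offset":[0.7,-0.1,8.3],"rot":[0,0,0],"gripper":0},
    {"offset":[0.7,-0.1,8.3],"rot":[0,0,0],"gripper":1},
    {"offset":[0.7,-0.1,8.3],"rot":[0,0,0],"gripper":1}
  ]
}}

```text
time_s: 2.55
position: [0.5018, -0.0063, 0.14]
tcp_rot: [[-0.193, -0.981, 0.002], [-0.981, 0.193, -0.0], [0.0, -0.002, -1.0]]
force: [0.3, 0.4, -0.0]
opening: 0.892
```

Emit:
{"method": "arm_command", "body": {
  "targets": [
    {"offset":[0,0,0],"rot":[0,0,0],"gripper":1},
    {"offset":[0,0,0],"rot":[0,0,0],"gripper":1},
    {"offset":[0,0,0],"rot":[0,0,0],"gripper":1},
    {"offset":[0,0,0],"rot":[0,0,0],"gripper":1}
  ]
}}

```text
time_s: 2.95
position: [0.5013, -0.0061, 0.1395]
tcp_rot: [[-0.193, -0.981, 0.0], [-0.981, 0.193, -0.0], [0.0, -0.0, -1.0]]
force: [0.1, 0.1, -0.3]
opening: 0.539
```

Emit:
{"method": "arm_command", "body": {
  "targets": [
    {"offset":[0,0,0],"rot":[0,0,0],"gripper":1},
    {"offset":[0,0,0],"rot":[0,0,0],"gripper":1},
    {"offset":[0,0,0],"rot":[0,0,0],"gripper":1},
    {"offset":[0,0,0],"rot":[0,0,0],"gripper":1},
    {"offset":[0,0,0],"rot":[0,0,0],"gripper":1}
  ]
}}

```text
time_s: 3.45
position: [0.5012, -0.0061, 0.1392]
tcp_rot: [[-0.193, -0.981, -0.0], [-0.981, 0.193, 0.0], [-0.0, 0.0, -1.0]]
force: [0.5, 0.6, -0.1]
opening: 0.263
```

Emit:
{"method": "arm_command", "body": {
  "targets": [
    {"offset":[0,0,0],"rot":[0,0,0],"gripper":1},
    {"offset":[0,0,0],"rot":[0,0,0],"gripper":1},
    {"offset":[0,0,-0.5],"rot":[0,0,0],"gripper":1},
    {"offset":[0,0,-1.5],"rot":[0,0,0],"gripper":1},
    {"offset":[0,0,-3],"rot":[0,0,0],"gripper":1},
    {"offset":[0,0,-4.5],"rot":[0,0,0],"gripper":1},
    {"offset":[0,0,-5.5],"rot":[0,0,0],"gripper":1},
    {"offset":[0,0,-6],"rot":[0,0,0],"gripper":1}
  ]
}}

```text
time_s: 4.25
position: [0.5016, -0.0062, 0.2006]
tcp_rot: [[-0.193, -0.981, 0.002], [-0.981, 0.193, -0.001], [0.0, -0.002, -1.0]]
force: [-0.1, 0.4, -2.8]
opening: 0.268
```

Run:
```python
from h import *
go(.530,-.321,.19,-95)
d=snap('wrist','w2')
```

```text
t 4.25 pos [ 0.5016 -0.0062  0.2006] yaw -101.11196440815004 zax [ 0.002  -0.0005 -1.    ] open 0.26778638705093616 F [-0.1134  0.3982 -2.8466]
offset [30.3393 -8.8493  1.0825] rot z -6.111964408150044
```

View pics/w2.png

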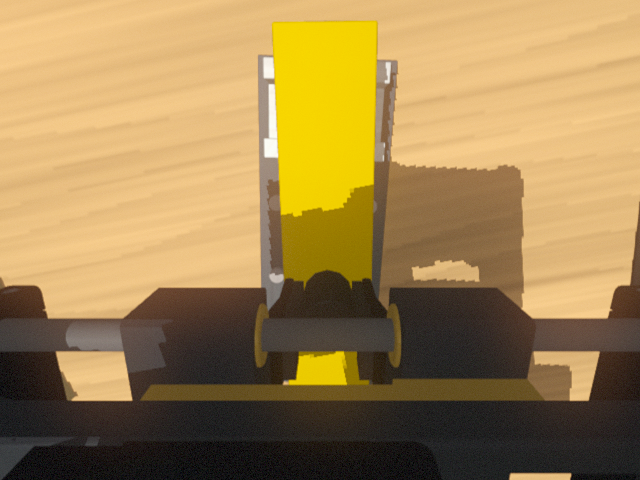

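The wrist view shows the gauge held by its knob, centred between the fingers, with the plate's far corners at (273,22) and (378,22). Checking pitch numerically.

Run:
```python
from h import *
d=load('w2')
for z in (.12,.1264,.133):
  for n,(l,r,v) in {'far':(273,378,22),'v200':(280.5,374,200)}.items():
    a=pt(d,l,v,z);b=pt(d,r,v,z); print(z,n,a,b,np.linalg.norm(a-b)*1e3, 'dist knob',np.linalg.norm(((a+b)/2)[:2]-np.array([.5035,-.005])))
```

```text
0.12 far [ 0.6285 -0.0074  0.12  ] [ 0.6199 -0.0513  0.12  ] 44.75256886307524 dist knob 0.12312414005139571
0.12 v200 [0.5536 0.0067 0.12  ] [ 0.5449 -0.0376  0.12  ] 45.19600675056485 dist knob 0.04691874630560303
0.1264 far [ 0.6265 -0.0079  0.1264] [ 0.6183 -0.0502  0.1264] 43.094496206030826 dist knob 0.1212907136036333
0.1264 v200 [0.5544 0.0057 0.1264] [ 0.546  -0.037   0.1264] 43.521504819067104 dist knob 0.04790871957591728
0.133 far [ 0.6245 -0.0084  0.133 ] [ 0.6166 -0.049   0.133 ] 41.384608778453796 dist knob 0.11940000334425174
0.133 v200 [0.5552 0.0047 0.133 ] [ 0.5472 -0.0363  0.133 ] 41.79467470221003 dist knob 0.048929654937892794
```

Emit:
{"method": "arm_command", "body": {
  "targets": [
    {"offset":[1,-0.3,0],"rot":[0,0,0],"gripper":1},
    {"offset":[3,-0.8,0],"rot":[0,0,0],"gripper":1},
    {"offset":[6,-1.7,0],"rot":[0,0,-1],"gripper":1},
    {"offset":[9,-2.6,0],"rot":[0,0,-2],"gripper":1},
    {"offset":[12.5,-3.6,0],"rot":[0,0,-3],"gripper":1},
    {"offset":[16,-4.5,0],"rot":[0,0,-4],"gripper":1},
    {"offset":[19.5,-5.5,0],"rot":[0,0,-5],"gripper":1},
    {"offset":[23,-6.5,0],"rot":[0,0,-6],"gripper":1}
  ]
}}

```text
time_s: 5.1
position: [0.52, -0.2464, 0.1982]
tcp_rot: [[-0.089, -0.996, -0.002], [-0.996, 0.089, 0.001], [-0.001, 0.002, -1.0]]
force: [1.2, -0.4, -1.0]
opening: 0.263
```

Run:
```python
from h import *
go(.5275,-.321,.0835,-95)
```

```text
t 5.1 pos [ 0.52   -0.2464  0.1982] yaw -95.10025522976755 zax [-0.0017  0.001  -1.    ] open 0.2631249933244718 F [ 1.23   -0.3938 -1.0461]
offset [ 7.3743 -1.4346 11.4591] rot z -0.10025522976755497
```

Emit:
{"method": "arm_command", "body": {
  "targets": [
    {"offset":[3,-0.6,1],"rot":[0,0,0],"gripper":1},
    {"offset":[5.5,-1.1,3],"rot":[0,0,0],"gripper":1},
    {"offset":[7,-1.4,5.5],"rot":[0,0,0],"gripper":1},
    {"offset":[7,-1.4,7.5],"rot":[0,0,0],"gripper":1},
    {"offset":[7,-1.4,9],"rot":[0,0,0],"gripper":1},
    {"offset":[7,-1.4,10],"rot":[0,0,0],"gripper":1},
    {"offset":[7,-1.4,10.3],"rot":[0,0,0],"gripper":1},
    {"offset":[7,-1.4,10.3],"rot":[0,0,0],"gripper":1}
  ]
}}

```text
time_s: 5.9
position: [0.5284, -0.315, 0.096]
tcp_rot: [[-0.089, -0.996, -0.0], [-0.996, 0.089, 0.0], [-0.0, 0.0, -1.0]]
force: [-0.5, -0.3, -2.3]
opening: 0.267
```

Run:
```python
from h import *
go(.5275,-.321,.0835,-95)
```

```text
t 5.9 pos [ 0.5284 -0.315   0.096 ] yaw -95.0795964042034 zax [-0.0004  0.0003 -1.    ] open 0.2666671220964788 F [-0.5211 -0.3388 -2.2604]
offset [0.6085 0.0404 1.2535] rot z -0.07959640420340008
```

Emit:
{"method": "arm_command", "body": {
  "targets": [
    {"offset":[0.3,0,0.5],"rot":[0,0,0],"gripper":1},
    {"offset":[0.6,0,0.8],"rot":[0,0,0],"gripper":1},
    {"offset":[0.6,0,1.0],"rot":[0,0,0],"gripper":1},
    {"offset":[0.6,0,1.1],"rot":[0,0,0],"gripper":1},
    {"offset":[0.6,0,1.2],"rot":[0,0,0],"gripper":1},
    {"offset":[0.6,0,1.3],"rot":[0,0,0],"gripper":1},
    {"offset":[0.6,0,1.3],"rot":[0,0,0],"gripper":1}
  ]
}}

```text
time_s: 6.6
position: [0.5279, -0.3213, 0.0833]
tcp_rot: [[-0.089, -0.996, 0.0], [-0.996, 0.089, -0.0], [0.0, -0.0, -1.0]]
force: [0.3, 0.5, -1.8]
opening: 0.266
```

Emit:
{"method": "arm_command", "body": {
  "targets": [
    {"offset":[0,0,0.1],"rot":[0,0,0],"gripper":1},
    {"offset":[0,0,0.1],"rot":[0,0,0],"gripper":1},
    {"offset":[0,0,0.1],"rot":[0,0,0],"gripper":1}
  ]
}}

```text
time_s: 6.9
position: [0.5279, -0.3213, 0.0832]
tcp_rot: [[-0.089, -0.996, 0.0], [-0.996, 0.089, -0.0], [0.0, -0.0, -1.0]]
force: [-1.6, 1.2, 6.1]
opening: 0.268
```

Emit:
{"method": "arm_command", "body": {
  "targets": [
    {"offset":[0,0,0.1],"rot":[0,0,0],"gripper":1},
    {"offset":[0,0,0.1],"rot":[0,0,0],"gripper":1},
    {"offset":[0,0,0.1],"rot":[0,0,0],"gripper":1}
  ]
}}

```text
time_s: 7.2
position: [0.5279, -0.3212, 0.0832]
tcp_rot: [[-0.089, -0.996, 0.0], [-0.996, 0.089, -0.0], [0.0, -0.0, -1.0]]
force: [-1.8, 2.7, 10.5]
opening: 0.266
```

Emit:
{"method": "arm_command", "body": {
  "targets": [
    {"offset":[0,0,-0.15],"rot":[0,0,0],"gripper":1},
    {"offset":[0,0,-0.15],"rot":[0,0,0],"gripper":0},
    {"offset":[0,0,-0.15],"rot":[0,0,0],"gripper":0},
    {"offset":[0,0,-0.15],"rot":[0,0,0],"gripper":0},
    {"offset":[0,0,-0.15],"rot":[0,0,0],"gripper":0},
    {"offset":[0,0,-0.15],"rot":[0,0,0],"gripper":0},
    {"offset":[0,0,-0.15],"rot":[0,0,0],"gripper":0},
    {"offset":[0,0,-0.15],"rot":[0,0,0],"gripper":0}
  ]
}}

```text
time_s: 8.0
position: [0.5279, -0.3213, 0.0827]
tcp_rot: [[-0.089, -0.996, -0.0], [-0.996, 0.089, 0.0], [-0.0, 0.0, -1.0]]
force: [-0.2, 0.1, -0.1]
opening: 0.819
```

Emit:
{"method": "arm_command", "body": {
  "targets": [
    {"offset":[0,0,-1],"rot":[0,0,0],"gripper":0},
    {"offset":[0,0,-3],"rot":[0,0,0],"gripper":0},
    {"offset":[0,0,-6],"rot":[0,0,0],"gripper":0},
    {"offset":[0,0,-9],"rot":[0,0,0],"gripper":0},
    {"offset":[0,0,-12],"rot":[0,0,0],"gripper":0},
    {"offset":[0,0,-14],"rot":[0,0,0],"gripper":0},
    {"offset":[0,0,-14],"rot":[0,0,0],"gripper":0}
  ]
}}

```text
time_s: 8.7
position: [0.5294, -0.3225, 0.227]
tcp_rot: [[-0.089, -0.996, 0.006], [-0.996, 0.089, -0.006], [0.005, -0.007, -1.0]]
force: [0.5, 0.9, 0.5]
opening: 1.001
```

Run:
```python
from h import *
go(.558,.342,.24,-79)
d=snap('wrist','w3')
d=snap('scene','s3')
```

```text
t 8.7 pos [ 0.5294 -0.3225  0.227 ] yaw -95.1100195484112 zax [ 0.0062 -0.0055 -1.    ] open 1.0008208225694064 F [0.4516 0.9385 0.4589]
offset [-66.4364   3.0563  -1.6475] rot z -16.110019548411202
```

View pics/w3.png

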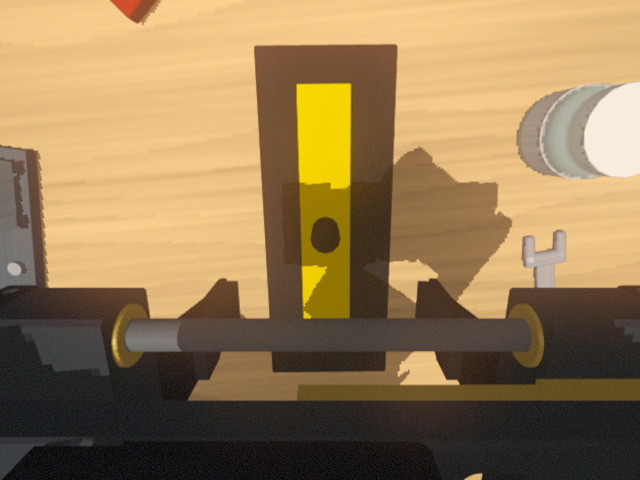

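The gauge lies flat, centred and parallel on the mat (mat u 255–397, plate u 297–351, far end v 84 against mat v 45), and released. Next, the part.

Emit:
{"method": "arm_command", "body": {
  "targets": [
    {"offset":[-2,0,-0.3],"rot":[0,0,0],"gripper":0},
    {"offset":[-6,0.2,-0.6],"rot":[0,0,0],"gripper":0},
    {"offset":[-10.5,0.5,-1],"rot":[0,0,0],"gripper":0},
    {"offset":[-15,0.7,-1],"rot":[0,0,0],"gripper":0},
    {"offset":[-19.5,0.9,-1],"rot":[0,0,0],"gripper":0},
    {"offset":[-24,1.1,-1],"rot":[0,0,0],"gripper":0},
    {"offset":[-28.5,1.3,-1],"rot":[0,0,0],"gripper":0},
    {"offset":[-33,1.5,-1],"rot":[0,0,0],"gripper":0}
  ]
}}

```text
time_s: 9.6
position: [0.5407, 0.0118, 0.2314]
tcp_rot: [[-0.089, -0.996, -0.004], [-0.996, 0.089, 0.001], [-0.001, 0.004, -1.0]]
force: [0.2, 0.1, 0.5]
opening: 1.002
```

Emit:
{"method": "arm_command", "body": {
  "targets": [
    {"offset":[-4.5,0.2,-0.5],"rot":[0,0,-2],"gripper":0},
    {"offset":[-9,0.4,-0.5],"rot":[0,0,-4],"gripper":0},
    {"offset":[-13.5,0.6,-0.5],"rot":[0,0,-6],"gripper":0},
    {"offset":[-18,0.8,-0.5],"rot":[0,0,-8],"gripper":0},
    {"offset":[-22.5,1,-0.5],"rot":[0,0,-10],"gripper":0},
    {"offset":[-26.5,1.2,-0.5],"rot":[0,0,-12],"gripper":0},
    {"offset":[-30,1.3,-0.5],"rot":[0,0,-14],"gripper":0},
    {"offset":[-32,1.4,-0.5],"rot":[0,0,-16],"gripper":0}
  ]
}}

```text
time_s: 10.4
position: [0.5548, 0.332, 0.2361]
tcp_rot: [[0.194, -0.981, -0.003], [-0.981, -0.194, -0.0], [-0.0, 0.003, -1.0]]
force: [-0.4, -0.2, 0.3]
opening: 0.999
```

Emit:
{"method": "arm_command", "body": {
  "targets": [
    {"offset":[0,0,0],"rot":[0,0,0],"gripper":0}
  ]
}}

```text
time_s: 10.5
position: [0.5554, 0.3314, 0.2364]
tcp_rot: [[0.193, -0.981, -0.002], [-0.981, -0.193, -0.0], [-0.0, 0.002, -1.0]]
force: [0.3, -0.6, 0.4]
opening: 0.999
```

Run:
```python
from h import *
go(.558,.342,.095,-79)
d=snap('wrist','w4')
print(px(d,[.5595,.343,.044]))
```

```text
t 10.5 pos [0.5554 0.3314 0.2364] yaw -78.85321581498347 zax [-0.002  -0.0003 -1.    ] open 0.9986965612816148 F [ 0.291  -0.6135  0.4065]
offset [-0.9899 -0.4943 14.1438] rot z 0.14678418501652857
[313.78041231000344, 229.33889546949013]
```

View pics/w4.png

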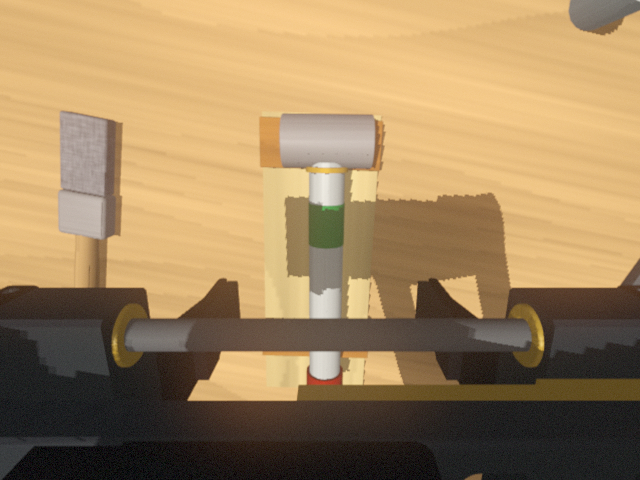

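The wrist view shows the band at u 309–344, v 205–247 (centre (326,226)) with the tube nearly vertical in the picture, from (327,180) to (325,375). That is about 12 px right of the scene estimate.

Run:
```python
from h import *
d=load('w4')
b=pt(d,326.3,226,.046); a=pt(d,327,180,.044); c=pt(d,325,375,.044); sh=pt(d,329,141,.05)
l,r=pt(d,309,226,.046),pt(d,344,226,.046)
print('band',b,'diam',np.linalg.norm(l-r),'len',np.linalg.norm(pt(d,326,205,.05)-pt(d,326,247,.05)),'yaw',np.degrees(np.arctan2(*(a-c)[1::-1])),'shell',sh,np.linalg.norm(sh-b))
go(b[0],b[1],.095,-79)
```

```text
band [0.5647 0.3336 0.046 ] diam 0.028225208193149474 len 0.0342633743688663 yaw 10.575313915756057 shell [0.6298 0.3444 0.05  ] 0.06609554747754937
t 10.55 pos [0.5556 0.3295 0.2365] yaw -78.97728429084141 zax [-0.0024 -0.0015 -1.    ] open 1.0040769617019576 F [-0.4399 -0.7402  0.1215]
offset [-0.2472 -1.0075 14.1511] rot z 0.022715709158589448
```

Emit:
{"method": "arm_command", "body": {
  "targets": [
    {"offset":[-0.2,-0.5,2],"rot":[0,0,0],"gripper":0},
    {"offset":[-0.3,-1,5],"rot":[0,0,0],"gripper":0},
    {"offset":[-0.3,-1,8],"rot":[0,0,0],"gripper":0},
    {"offset":[-0.3,-1,9.5],"rot":[0,0,0],"gripper":0},
    {"offset":[-0.3,-1,9.5],"rot":[0,0,0],"gripper":0},
    {"offset":[-0.3,-1,9.5],"rot":[0,0,0],"gripper":0},
    {"offset":[-0.3,-1,9.5],"rot":[0,0,0],"gripper":0}
  ]
}}

```text
time_s: 11.25
position: [0.5672, 0.3335, 0.1445]
tcp_rot: [[0.188, -0.982, 0.003], [-0.982, -0.188, 0.001], [-0.0, -0.003, -1.0]]
force: [-0.3, 0.3, 0.5]
opening: 0.997
```

Run:
```python
from h import *
go(.564,.334,.095,-79.5)
```

```text
t 11.25 pos [0.5672 0.3335 0.1445] yaw -79.14298516111073 zax [ 0.0029  0.001  -1.    ] open 0.9966893973466704 F [-0.3235  0.2745  0.4616]
offset [-0.1088  0.3241  4.9449] rot z 0.35701483888927044
```

Emit:
{"method": "arm_command", "body": {
  "targets": [
    {"offset":[0,0.3,1.5],"rot":[0,0,0],"gripper":0},
    {"offset":[0,0.3,3],"rot":[0,0,0],"gripper":0},
    {"offset":[0,0.3,4.3],"rot":[0,0,0],"gripper":0},
    {"offset":[0,0.3,5],"rot":[0,0,0],"gripper":0},
    {"offset":[0,0.3,5],"rot":[0,0,0],"gripper":0},
    {"offset":[0,0.3,5],"rot":[0,0,0],"gripper":0},
    {"offset":[0,0.3,5],"rot":[0,0,0],"gripper":1},
    {"offset":[0,0.3,5],"rot":[0,0,0],"gripper":1}
  ]
}}

```text
time_s: 12.05
position: [0.5636, 0.3331, 0.0934]
tcp_rot: [[0.189, -0.982, 0.001], [-0.982, -0.189, 0.0], [-0.0, -0.001, -1.0]]
force: [0.2, -1.6, 0.7]
opening: 0.894
```

Emit:
{"method": "arm_command", "body": {
  "targets": [
    {"offset":[0,0,0],"rot":[0,0,0],"gripper":1},
    {"offset":[0,0,0],"rot":[0,0,0],"gripper":1},
    {"offset":[0,0,0],"rot":[0,0,0],"gripper":1},
    {"offset":[0,0,0],"rot":[0,0,0],"gripper":1},
    {"offset":[0,0,0],"rot":[0,0,0],"gripper":1},
    {"offset":[0,0,0],"rot":[0,0,0],"gripper":1},
    {"offset":[0,0,0],"rot":[0,0,0],"gripper":1},
    {"offset":[0,0,0],"rot":[0,0,0],"gripper":1}
  ]
}}

```text
time_s: 12.85
position: [0.5632, 0.3333, 0.0927]
tcp_rot: [[0.189, -0.982, 0.0], [-0.982, -0.189, 0.001], [-0.001, -0.0, -1.0]]
force: [-0.1, 1.7, -1.0]
opening: 0.311
```

Emit:
{"method": "arm_command", "body": {
  "targets": [
    {"offset":[0,0,0],"rot":[0,0,0],"gripper":1},
    {"offset":[0,0,0],"rot":[0,0,0],"gripper":1},
    {"offset":[0,0,0],"rot":[0,0,0],"gripper":1}
  ]
}}

```text
time_s: 13.15
position: [0.5632, 0.3333, 0.0927]
tcp_rot: [[0.189, -0.982, 0.0], [-0.982, -0.189, 0.001], [-0.001, -0.0, -1.0]]
force: [-0.4, 2.5, -1.0]
opening: 0.308
```

Emit:
{"method": "arm_command", "body": {
  "targets": [
    {"offset":[0,0,-0.3],"rot":[0,0,0],"gripper":1},
    {"offset":[0,0,-0.8],"rot":[0,0,0],"gripper":1},
    {"offset":[0,0,-1.5],"rot":[0,0,0],"gripper":1},
    {"offset":[0,0,-2.5],"rot":[0,0,0],"gripper":1},
    {"offset":[0,0,-3.5],"rot":[0,0,0],"gripper":1},
    {"offset":[0,0,-4.3],"rot":[0,0,0],"gripper":1},
    {"offset":[0,0,-5],"rot":[0,0,0],"gripper":1},
    {"offset":[0,0,-5],"rot":[0,0,0],"gripper":1}
  ]
}}

```text
time_s: 13.95
position: [0.564, 0.3333, 0.1445]
tcp_rot: [[0.189, -0.982, 0.003], [-0.982, -0.189, 0.001], [-0.001, -0.003, -1.0]]
force: [1.0, 0.6, -7.4]
opening: 0.312
```

Run:
```python
from h import *
go(.564,.334,.21,-79.5); print(bot.read_state()['moment'])
d=snap('side','s5')
crop(d,240,270,440,400,4,'s5c')
d=snap('wrist','w5')
```

```text
t 13.95 pos [0.564  0.3333 0.1445] yaw -79.11219465905285 zax [ 0.0029  0.0011 -1.    ] open 0.3121624624341695 F [ 0.9828  0.5978 -7.3879]
offset [-0.0743 -0.0322 -6.5525] rot z 0.38780534094715335
[ 0.0094 -0.0433 -0.0281]
```

View pics/s5c.png

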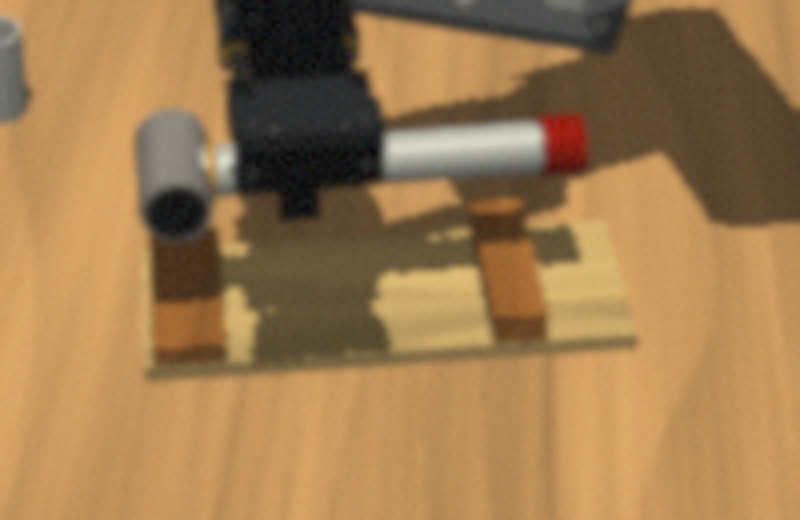

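The part hangs level in the grip: tube slope −0.075 against board edge −0.062 in the picture, and clear of the rest slats.

Run:
```python
from h import *
go(.5302,-.006,.182,-103)
```

```text
t 14.05 pos [0.5632 0.333  0.143 ] yaw -79.11185154553499 zax [ 0.0002  0.0001 -1.    ] open 0.3082102497871479 F [ 1.1127  0.4428 -6.7339]
offset [32.6618  9.6426 -3.9025] rot z 23.88814845446501
```

Emit:
{"method": "arm_command", "body": {
  "targets": [
    {"offset":[0,0,-1],"rot":[0,0,0],"gripper":1},
    {"offset":[0.5,0.2,-2.5],"rot":[0,0,0],"gripper":1},
    {"offset":[1.5,0.5,-3.5],"rot":[0,0,1],"gripper":1},
    {"offset":[3.5,1,-4],"rot":[0,0,2],"gripper":1},
    {"offset":[6,1.8,-4],"rot":[0,0,4],"gripper":1},
    {"offset":[9,2.6,-4],"rot":[0,0,6],"gripper":1},
    {"offset":[12,3.5,-4],"rot":[0,0,8],"gripper":1},
    {"offset":[15,4.4,-4],"rot":[0,0,10],"gripper":1}
  ]
}}

```text
time_s: 14.85
position: [0.5484, 0.1755, 0.1841]
tcp_rot: [[0.013, -1.0, 0.002], [-1.0, -0.013, -0.0], [0.0, -0.002, -1.0]]
force: [0.7, 0.2, -7.1]
opening: 0.308
```

Run:
```python
from h import *
go(.5302,-.006,.182,-103)
```

```text
t 14.85 pos [0.5484 0.1755 0.1841] yaw -89.23768143156421 zax [ 0.0019 -0.0002 -1.    ] open 0.30767202263176824 F [ 0.745   0.2259 -7.0862]
offset [18.1227  2.0597  0.2134] rot z 13.762318568435788
```

Emit:
{"method": "arm_command", "body": {
  "targets": [
    {"offset":[3,0.4,0],"rot":[0,0,2],"gripper":1},
    {"offset":[6,0.8,0],"rot":[0,0,4],"gripper":1},
    {"offset":[9,1.2,0],"rot":[0,0,6.5],"gripper":1},
    {"offset":[12,1.5,0],"rot":[0,0,9],"gripper":1},
    {"offset":[14.5,1.8,0],"rot":[0,0,11.5],"gripper":1},
    {"offset":[16.3,2,0],"rot":[0,0,13],"gripper":1},
    {"offset":[17,2,0],"rot":[0,0,13.5],"gripper":1},
    {"offset":[17,2,0],"rot":[0,0,13.5],"gripper":1}
  ]
}}

```text
time_s: 15.65
position: [0.5315, 0.0058, 0.1837]
tcp_rot: [[-0.221, -0.975, 0.002], [-0.975, 0.221, -0.0], [-0.0, -0.002, -1.0]]
force: [0.4, -0.0, -6.8]
opening: 0.313
```

Emit:
{"method": "arm_command", "body": {
  "targets": [
    {"offset":[0,0,0],"rot":[0,0,0],"gripper":1},
    {"offset":[0,0,0],"rot":[0,0,0],"gripper":1},
    {"offset":[0,0,0],"rot":[0,0,0],"gripper":1}
  ]
}}

```text
time_s: 15.95
position: [0.5309, 0.008, 0.1828]
tcp_rot: [[-0.217, -0.976, -0.0], [-0.976, 0.217, 0.0], [-0.0, 0.0, -1.0]]
force: [-0.4, 0.4, -7.0]
opening: 0.31
```

Run:
```python
from h import *
go(.5302,-.006,.182,-103)
d=snap('wrist','w6')
e=snap('scene','s6'); g=snap('side','sd6')
f=lambda d,x0,y0,w,h,W,H: cv2.resize(d['frame'][y0:y0+h,x0:x0+w,::-1],(W,H),interpolation=cv2.INTER_CUBIC)
im=np.zeros((600,800,3),np.uint8)
im[:300,:400]=f(d,200,0,240,180,400,300); im[:300,400:]=f(e,250,190,120,90,400,300); im[300:,:400]=f(g,280,180,140,105,400,300)
im[300:,400:]=f(d,0,0,640,480,400,300)
cv2.imwrite('pics/c6.png',im)
```

```text
t 15.95 pos [0.5309 0.008  0.1828] yaw -102.52785357292963 zax [-0.0001  0.0002 -1.    ] open 0.31011333189516016 F [-0.3856  0.3825 -6.9917]
offset [ 1.3816 -0.2317  0.0785] rot z 0.4721464270703706
```

View pics/c6.png

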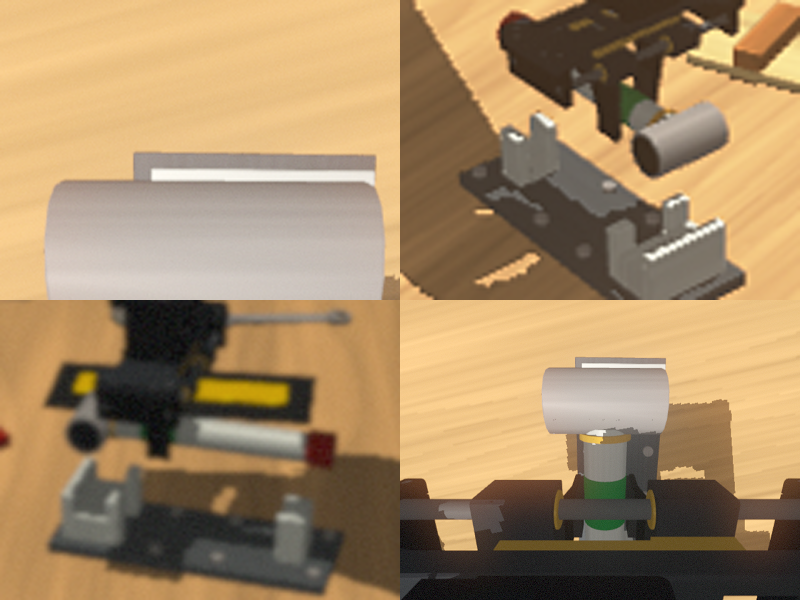

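The composite shows the part level above the fixture. The shell is still about 1.3 cm to the left (+y) of the saddle. The tube jaws are at local (129,124) in the scene panel, and the saddle posts are visible. I'll measure both in the same pictures.

Run:
```python
from h import *
e=load('s6'); d=load('w6')
S=lambda u,v,z: pt(e,250+(u+.5)*.3-.5,190+(v+.5)*.3-.5,z)
W=lambda u,v,z: pt(d,200+(u+.5)*.6-.5,(v+.5)*.6-.5,z)
tj=S(129,125,.06); print('tube seat scene',tj)
sj=(S(224,223,.06)+S(276,200,.06)+S(322,222,.06)+S(251,258,.06))/4; print('shell seat scene',sj, np.linalg.norm(sj-tj))
# wrist: saddle outer wall far top edge and base far edge
for n,q in {'base L':(134,155,.012),'base R':(375,157,.012),'saddle L':(151,169,.06),'saddle R':(375,171,.06)}.items(): print(n,W(*q))
a,b=W(48,240,.1335),W(384,240,.1335); print('shell ends',a,b,np.linalg.norm(a-b),(a+b)/2)
far=W(215,181,.1335+.014);print('shell far edge approx',far)
```

```text
tube seat scene [0.4052 0.0276 0.06  ]
shell seat scene [ 0.593  -0.0175  0.06  ] 0.19323556606105236
base L [0.6428 0.0161 0.012 ]
base R [ 0.6208 -0.0798  0.012 ]
saddle L [0.6303 0.0072 0.06  ]
saddle R [ 0.6135 -0.0661  0.06  ]
shell ends [0.6119 0.0285 0.1335] [ 0.5954 -0.0461  0.1335] 0.07644379116472634 [ 0.6037 -0.0088  0.1335]
shell far edge approx [ 0.6149 -0.011   0.1475]
```

Emit:
{"method": "arm_command", "body": {
  "targets": [
    {"offset":[0.4,0,0],"rot":[0,0,0],"gripper":1},
    {"offset":[0.8,-0.1,0],"rot":[0,0,0],"gripper":1},
    {"offset":[1.1,-0.2,0],"rot":[0,0,0.5],"gripper":1},
    {"offset":[1.3,-0.2,0],"rot":[0,0,0.5],"gripper":1},
    {"offset":[1.3,-0.2,0],"rot":[0,0,0.5],"gripper":1},
    {"offset":[1.3,-0.2,0],"rot":[0,0,0.5],"gripper":1}
  ]
}}

```text
time_s: 16.7
position: [0.5301, -0.0062, 0.1827]
tcp_rot: [[-0.227, -0.974, -0.0], [-0.974, 0.227, 0.0], [-0.0, 0.0, -1.0]]
force: [-0.3, 0.5, -6.9]
opening: 0.309
```

Run:
```python
from h import *
s=bot.read_state(); R=s['tcp_rot']; T=s['position']
yaw=np.arctan2(R[1,0],R[0,0])+np.pi/2; ux=np.array([np.cos(yaw),np.sin(yaw),0]); uy=np.array([-ux[1],ux[0],0]); uz=np.array([0,0,1.])
B=T-[0,0,.0487]; sh=B+.064*ux
print('yaw',np.degrees(yaw),'B',B,'shell',sh,'tube',sh-.19*ux, 'qvel',np.abs(s['qvel']).max())
seat=np.array([.593,-.020,.06]); ts=np.array([.406,.025,.06])
print('err',np.linalg.norm((sh-seat)[:2]),np.linalg.norm((sh-.19*ux-ts)[:2]))
im=np.zeros((600,800,3),np.uint8)
for n,(x0,y0,w,h,W,H,ox,oy) in {'wrist':(190,20,260,195,400,300,0,0),'scene':(250,190,120,90,400,300,400,0),'side':(290,180,120,90,400,300,0,300)}.items():
    d=snap(n,n+'7'); k=W/w
    t=cv2.resize(d['frame'][y0:y0+h,x0:x0+w,::-1],(W,H),interpolation=cv2.INTER_CUBIC)
    q=lambda p:(np.array(px(d,p))-[x0,y0]+.5)*k-.5
    th=np.linspace(0,2*np.pi,40)
    for e in (-1,1):
        c=np.array([q(sh+e*.034*uy+.02*(np.cos(a)*ux+np.sin(a)*uz)) for a in th]); cv2.polylines(t,[c.round().astype(int)],True,(0,0,255),1)
    c=np.array([q(B-.161*ux+.017*(np.cos(a)*uy+np.sin(a)*uz)) for a in th]); cv2.polylines(t,[c.round().astype(int)],True,(255,255,0),1)
    for p,col in ((seat,(255,0,255)),(ts,(255,0,255)),(B,(0,255,255))): cv2.drawMarker(t,tuple(int(v) for v in q(p).round()),col,0,12,1)
    im[oy:oy+H,ox:ox+W]=t
cv2.imwrite('pics/c7.png',im)
```

```text
yaw -13.14013484815833 B [ 0.5301 -0.0062  0.134 ] shell [ 0.5924 -0.0208  0.134 ] tube [0.4074 0.0224 0.134 ] qvel 0.36908814755959796
err 0.0009763133129007458 0.00289157735006596
```

View pics/c7.png

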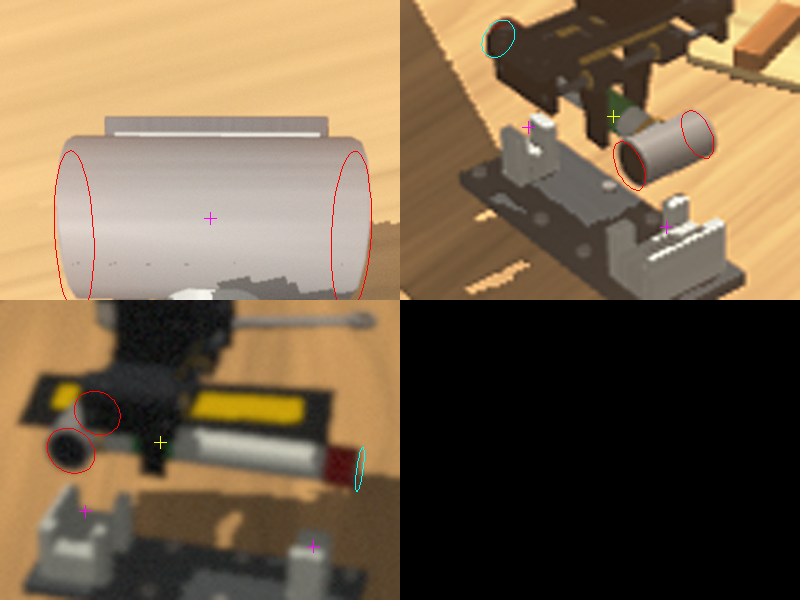

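The overlays match the real part within about 4 mm in all three views. The shell is centred over the saddle (wrist panel: shell u 65–370 around saddle u 106–328), the part is level, and the tube is over the jaws. The gauge is still on the mat in the side panel. All of this is well inside the 20 mm tolerance, so I'm settling and handing in.

Emit:
{"method": "arm_command", "body": {
  "targets": [
    {"offset":[0,0,0],"rot":[0,0,0],"gripper":1},
    {"offset":[0,0,0],"rot":[0,0,0],"gripper":1},
    {"offset":[0,0,0],"rot":[0,0,0],"gripper":1},
    {"offset":[0,0,0],"rot":[0,0,0],"gripper":1}
  ]
}}

```text
time_s: 17.25
position: [0.5301, -0.006, 0.1828]
tcp_rot: [[-0.227, -0.974, -0.0], [-0.974, 0.227, -0.0], [0.0, 0.0, -1.0]]
force: [0.1, 0.5, -7.0]
opening: 0.308
```

Run:
```python
from h import *
go(.5302,-.006,.182,-103); print(np.abs(bot.read_state()['qvel']).max()); print(ticket.hand_in())
```

```text
t 17.25 pos [ 0.5301 -0.006   0.1828] yaw -103.1067976499263 zax [-0. -0. -1.] open 0.30815195374697013 F [ 0.1086  0.5355 -6.9652]
offset [-0.0039 -0.0104  0.0769] rot z -0.1067976499263068
0.047174336299025475
the job is handed in; nothing more can be done
None
```

I set the gauge down on the mat, lifted the part by its green band, and handed the job in at 17.25 s while holding it over the fixture. The hand-in reports no verdict, so what follows is from my own checks.

- **Gauge:** I lifted it by the knob and lowered it until the mat took its weight (up to about 10 N of push) before letting go. The wrist picture afterwards showed it flat, parallel and well inside the mat edges. The last side view still shows it there.
- **Part:** The tube axis is about 134 mm above the table, which leaves about 54 mm of air under the shell. The computed shell and tube points are within about 3 mm of their measured seats. The arm was still, with a steady 7 N load and the fingers closed on the tube.
- **Small disagreements:** The last overlay showed the part about 3–4 mm further along the tube towards the shell than my model. My two camera measurements of the fixture, the knob and the part differed by up to about 1 cm (the part most); where they did I used values near the closer view. All of this is within the 20 mm tolerance at the seats and the 30 mm at the band.
- **Not checked:** I did not compare the bystanders' positions before and after, but the arm never went near them and no unexpected contact force appeared.

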